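# Drift out the seized pivot pin of a lever juice press

## Robot

A 7-joint arm with a two-finger parallel gripper is mounted at the origin on a cart in front of the work surface, level with it; the furniture and walls round the work are solid. World frame = base frame: x ahead of the robot, y to its left, z up, the work surface at z = 0. Lengths are in m, angles in rad, forces in N, time in s.
With the tool pointing down it reaches from about 0.425 to 0.95 m from the base axis. Payload 4.7 kg.
Tool frame: the origin (TCP) lies at the very end of the fingers, on their centre line; the grasp point (between the pads) lies 19 mm behind it; z points along the fingers, y is the line along which they close (so a half turn about z gives the same grasp; the last joint's range is limited). The gripper opens to 85 mm and grips with 20 to 120 N. Pads are 22 mm wide; open, the fingers measure 114 mm over their backs; the gripper's body (76 mm by 85 mm) begins 54 mm behind the grasp point. The pads swing forward as they close: fully open they stand 13 mm farther back than shut.
Start: joints at [1.253, 0.469, -0.049, 1.532, 0.024, 1.141, -0.082], TCP at [0.192, -0.647, 0.231] pointing down, gripper open.
Joint ranges: [-2.59, 2.59], [-0.33, 1.99], [-1.39, 1.29], [0.1, 2.45], [-1.04, 4.18], [0.21, 1.99], [-2.66, 2.66]. Speed limits (rad/s): [2.57, 2.57, 3.14, 3.14, 3.14, 3.14, 3.14].

## Interface

Orientations are given as a unit quaternion [x, y, z, w].
In Python, from rig import sensors, grab_frame, ticket, find_in, mark_of gives the robot as it stands.
- The arm moves only by the shell command python3 -m crank 'ROWS' [FORCE]. ROWS is JSON, one flat list of numbers, 7 for each row, row after row: the closure, from 0 (fully open) to 1 (shut), then the shift along the tool's x, y, z in cm, then the turn, a rotation vector about the tool's x, y, z in degrees. A call has 1 to 8 rows; each row shifts and turns the commanded pose from where the row before left it, along the tool's axes as they then stand; what a row does not reach is not made up. A row lasts 1/10 s, in which the tool goes at most 50 mm and 8.59 degrees, less where a joint would pass 70% of its speed; a pose out of reach is approached as far as the arm can. A call is refused whole if a number of a shift passes 5 or a number of a turn 8.59, either way. A call with a gripper value outside its range is refused whole. The fingers move at their own pace and stop on an object; FORCE is the grip in N (left out, the last holds). Time passes only in rows, so rows that do not move let the fingers close. It gives the time, the measured TCP pose, the force, the opening and the grip force at its end, in the units of the state.
- sensors.state(): the state, without advancing time (a new reading comes with each control period).
- grab_frame(name): name is "scene" or "side" or "wrist"; returns a dict with "pixels" (480x640x3 uint8, blue, green, red), "fx", "fy", "cx", "cy" (pixels), "dist_coeffs" ([k1, k2, p1, p2, k3] as OpenCV has them; the pictures are not rectified), "world_from_camera" (4x4, takes a point from camera to world coordinates); the wrist camera has in their place "mount" (4x4, takes a point from camera to tool coordinates, whose origin is the TCP and whose axes are the flange's). Camera axes: x right, y up, looking along -z (the intrinsics and any distortion apply to the point x, -y, -z); pixel columns grow to the right and rows downward; lengths in m; the calibration is good to about 2 mm. A picture is of the moment at which its call begins: read the wrist's pose just before it. There is no depth.
- ticket.close_job(): hands the job in; it is judged then, once.
Trained networks look in a picture, given as the dict that the camera call returned (one of the last four; its "shot" number tells which), for a name from the list of things; names that differ only in an ending like _2 or _b are one class to them, and where a whole thing is asked for, a point or a joint stands for the part that bears it (a point fixed in the world has none). Each returns a list of dicts, best first, with "confidence" (0 to 1); they miss things now and then, are a little off and sometimes report something else, mostly with a low value. They report only what shows in the picture. A call takes as long as a camera call.
- find_in(picture, thing): "location" ([x, y, z] in m, in the coordinates of the camera as it stood for that picture, good to about 4 mm: the middle of the surface that is visible of it).
- mark_of(picture, thing): "location" ([x, y, z] in m, in the coordinates of the camera as it stood for that picture, good to about 4 mm: a listed point, or the origin of a listed thing).
The state is a dict: "time_s": time; "joint_pos": joint angles; "qvel": joint speeds; "joint_efforts": joint torques, N m; "position": TCP position; "eef_rot": TCP orientation; "force": force on the tool from outside, world axes, zero at the start; "ft_torque": the same for the moment, N m; "gripper_width": finger opening in m; "grasp_force": force on a finger pad.
Only numpy, scipy, OpenCV 4.12 (cv2) and the standard library are available. Lean on these libraries where they do the work, as an engineer would, in place of code of your own. Each camera call takes 0.05 s, during which the arm holds its last target. There are 200 camera calls.

## Task

The pivot pin of the lever juice press has seized. With the drift punch push it out, from the small knock-out hole in the right-hand boss, until it drops into the tin on the other side; feel your way into the hole and never bear hard on the brittle casting. Then lay the punch down on the worktop, lift the lever off and lay it flat on the worktop well clear of the press, leaving everything else, the tin too, where it stands.

Things in the scene. Friction and masses are not known exactly. Their poses are not given: they have to be found in the camera images.
- stand: Fixed foot of a bolted-down cast lever juice press. Origin on the worktop under the lever's pivot, z up. Its -x axis points to the cup at the front (foot 137 mm long); the lever lies above in that direction. Its +y is the pin's axis, from tail (right boss) to head (left boss). Bosses 29 mm across, right one at y -22 to -10 mm, left one at y 10 to 27 mm; nothing is over 20 mm above the pivot.
- pivot (a point): Nominal centre of the knock-out hole, on the right boss's flat outer face (y = -22 mm of the stand, 115 mm up; axes as the stand). The head casting is clamped by hand: the real hole is up to 5 mm off in height and up to 5 mm off along x (true in y), so feel for it. Hole 7.5 mm wide, 5 mm deep to the pin's tail, then wider, straight along y through eye and left boss to its face at y = 27 mm.
- pin_mid (a point): Middle of the steel pivot pin, 44 mm long, 9 mm across, 40 g, along its own y, head at +y: 15 mm across, 3 mm thick, sunk flush in the left boss, nothing to grip. Tail 5 mm inside the right boss's face. Seized: a steady push of some 8 to 16 N slides it slowly, over most of its way. Once pushed 39 to 44 mm it tips out of the left boss and drops into the tin; pushing 3 mm farther does no harm.
- punch_grip (a point): Middle of the grip of a steel drift punch lying on the worktop, 280 g, 10 mm up; its x points to the tip. Grip: square bar 20 x 20 mm, 76 mm long (x -38 to 38 mm), taken across its sides; behind it a button to x = -46 mm; ahead a collar and taper (17 mm wide at most) to x = 58 mm, then a straight drift 6 mm across to the flat tip at x = 116 mm. Balances within 10 mm of this point.
- lever_mid (a point): Best place to grip the lever (near its balance), 55 mm from the pivot, mid-height of its bar. x points to the eye. Bar 14 mm wide (y), 12 mm high; black grip 21 x 19 mm from 103 to 183 mm from the pivot; eye 28 mm across, 16 mm wide, in the open-topped fork with 2 mm play a side. Rests on fork and plunger knob, lifts straight up once the pin is out. 0.24 to 0.38 kg; 26 mm free under the bar here.
- catch_tin: Open steel tin, 112 x 112 mm, 32 mm high, walls 2.5 mm, standing on the worktop against the left side of the press to catch the pin. Origin at the centre of its underside. A coffee maker 290 mm high stands behind it (x over 0.53, y 0 to 0.22); a pig jar 210 mm high stands at x over 0.66, y -0.36 to -0.18. The worktop at x 0.36 to 0.47, y 0.0 to 0.24 is free.
- tin_3: Bystander: flat round food tin, 86 mm across, 40 mm high, right of the press. Origin at the centre of its underside.
- mug_2: Bystander: small green and white cup, 64 mm across, 48 mm high, right of the tin. Origin at the centre of its underside.
- teaspoon_2: Bystander: steel teaspoon, 134 mm long, lying near the front edge of the worktop on the right. Origin under its middle.

How it is judged:
On the way, in this order (a step that is already met when the one before it is completed fails the run):
1. the punch, bearing on the pin's tail, has driven it more than 10 mm (distance of pin_mid from where it was at the start of the episode above 0.01 m and contact force between punch and pin above 2 N).
2. the pin has dropped into the tin (height (world z) of pin_mid below 0.04 m), for 0.2 s.
3. the lever is lifted off (height (world z) of lever_mid above 0.15 m), for 0.1 s.
At the end, for the whole second after the job is handed in: Pin in the tin; punch lying on the worktop (grip centre under 20 mm up); lever flat on the worktop (gripping point under 25 mm up, level within 0.17 rad), over 150 mm from the pivot; tin moved under 30 mm; all at rest (x of pin_mid in the frame of catch_tin between -0.056 and 0.056 m and y of pin_mid in the frame of catch_tin between -0.056 and 0.056 m and height (world z) of pin_mid below 0.04 m and height (world z) of punch_grip between 0 and 0.02 m and height (world z) of lever_mid between 0 and 0.025 m and angle between lever_mid's own x axis and vertical above 1.4 rad and horizontal distance between lever_mid and pivot above 0.15 m and distance of catch_tin from where it was at the start of the episode below 0.03 m and linear speed of each of punch, lever, pin below 0.02 m/s); the robot touches nothing.
It fails at once if the punch bears on the press's brittle casting with more than 30 N (contact force between punch and head above 30 N).
It fails at once if the flat tin, the mug or the teaspoon is moved by more than 30 mm (distance of any of tin_3, mug_2, teaspoon_2 from where it was at the start of the episode above 0.03 m).
It also fails if it takes over 72 s, if anything falls off the work surface, if the arm or the gripper's body presses on something with over 40 N, if the wrist force passes 120 N, or if a joint passes its speed limit or range.

## Working session

There is one attempt and no reset: what is moved stays moved. The work goes in short steps, Python scripts to look and compute and a shell command to move; the robot and the scene stay as the last step left them, time stands still between calls to the robot, and variables do not carry over. Pictures are saved under pics/ and viewed, at most 11 in all, crops included, and the job is handed in when it is done.

```bash
ls; mkdir -p pics; cat > h.py <<'E'
import numpy as np, cv2
from scipy.spatial.transform import Rotation as R
from rig import sensors, grab_frame, ticket, find_in, mark_of
def T(s=None):
    s=s or sensors.state(); M=np.eye(4); M[:3,:3]=R.from_quat(s["eef_rot"]).as_matrix(); M[:3,3]=s["position"]; return M
def shot(name):
    t=T(); f=grab_frame(name)
    f["W"]=np.array(f["world_from_camera"]) if name!="wrist" else t@np.array(f["mount"])
    return f
def loc(f,thing,fn=mark_of,n=2):
    return [(round(d["confidence"],2),(f["W"]@np.append(d["location"],1))[:3].round(4).tolist()) for d in fn(f,thing)[:n]]
E
python3 - <<'E'
from h import *
s=sensors.state(); print({k:np.round(v,3).tolist() for k,v in s.items()})
for c in ["scene","side","wrist"]:
    f=shot(c); cv2.imwrite(f"pics/{c}0.png",f["pixels"]); print(c,f["W"].round(3).tolist(),f["fx"])
    for t in ["stand","pivot","pin_mid","punch_grip","lever_mid","catch_tin","tin_3","mug_2","teaspoon_2"]: print(t,loc(f,t))
E
```

```text
pics
{'time_s': 0.0, 'joint_pos': [1.253, 0.469, -0.049, 1.534, 0.024, 1.141, -0.082], 'qvel': [0.0, 0.002, -0.001, 0.001, 0.001, 0.001, -0.0], 'joint_efforts': [-0.001, -51.03, -0.047, -23.771, 0.011, 0.007, 0.0], 'position': [0.192, -0.646, 0.23], 'eef_rot': [0.99, 0.144, -0.0, -0.001], 'force': [0.177, -0.644, 0.508], 'ft_torque': [0.037, -0.017, 0.038], 'grasp_force': 0.0, 'gripper_width': 0.085}
scene [[0.528, 0.368, -0.766, -0.321], [-0.849, 0.253, -0.463, -0.773], [0.023, 0.894, 0.447, 0.571], [0.0, 0.0, 0.0, 1.0]] 566.0484859853459
stand [(0.74, [0.5294, -0.1862, 0.0029])]
pivot []
pin_mid [(0.17, [0.4899, -0.3755, 0.0069])]
punch_grip [(0.79, [0.4888, -0.3741, 0.0091])]
lever_mid [(0.87, [0.4802, -0.1814, 0.1079])]
catch_tin [(0.68, [0.5625, -0.0981, -0.0028])]
tin_3 [(0.81, [0.6418, -0.397, 0.0027])]
mug_2 [(0.77, [0.6211, -0.5095, 0.0022])]
teaspoon_2 [(0.77, [0.3587, -0.3348, -0.002])]
side [[-0.999, 0.042, -0.021, 0.506], [-0.041, -0.56, 0.828, 0.638], [0.023, 0.828, 0.561, 0.709], [0.0, 0.0, 0.0, 1.0]] 600.1998043206331
stand [(0.92, [0.5359, -0.1868, -0.0074])]
pivot []
pin_mid [(0.61, [0.5323, -0.1851, 0.1116]), (0.33, [0.5567, -0.0999, -0.002])]
punch_grip [(0.67, [0.489, -0.3759, 0.0095])]
lever_mid [(0.95, [0.4788, -0.1804, 0.109])]
catch_tin [(0.75, [0.5608, -0.099, -0.0018])]
tin_3 [(0.93, [0.639, -0.3885, -0.0013])]
mug_2 [(0.89, [0.6197, -0.509, -0.0046]), (0.32, [0.4905, -0.3738, 0.0063])]
teaspoon_2 [(0.49, [0.3592, -0.3279, -0.0017])]
wrist [[0.285, 0.908, 0.306, 0.271], [-0.959, 0.27, 0.091, -0.624], [-0.0, -0.319, 0.948, 0.374], [0.0, 0.0, 0.0, 1.0]] 420.5751009095757
stand []
pivot []
pin_mid []
punch_grip []
lever_mid []
catch_tin []
tin_3 []
mug_2 []
teaspoon_2 []
```

View pics/scene0.png

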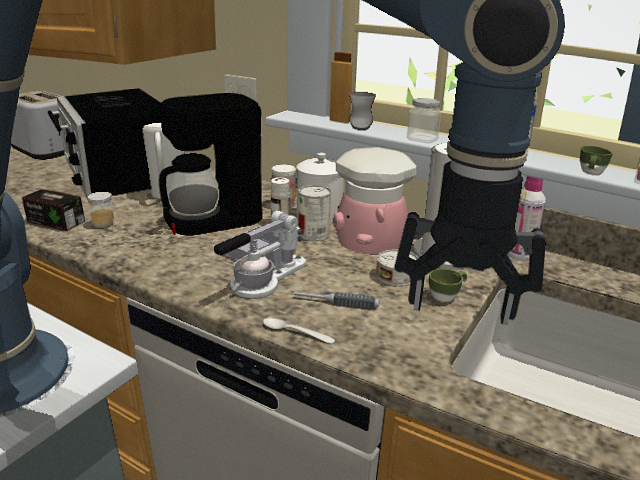

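View pics/side0.png

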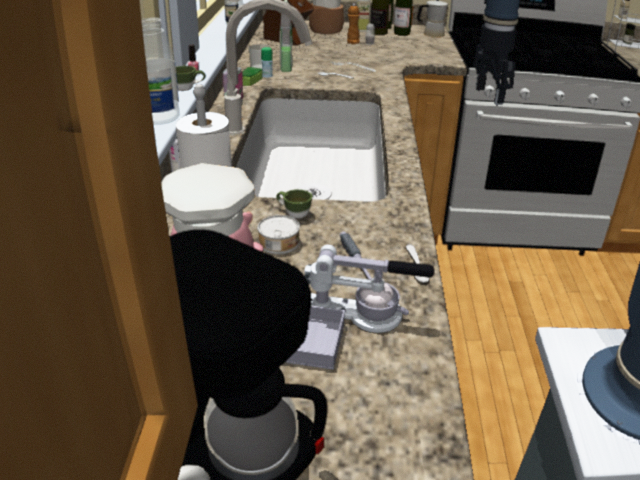

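The scene view shows the press at about (265,260) with its lever towards (220,247), and the punch grip at (355,300) with its tip at (293,295). The side view shows the tin at (320,335), against the left side of the press, and the lever end at (432,270). Next I compute axis directions.

```bash
cat >> h.py <<'E'
def ray(f,px):
    K=np.array([[f["fx"],0,f["cx"]],[0,f["fy"],f["cy"]],[0,0,1]])
    u=cv2.undistortPoints(np.array([[px]],float),K,np.array(f["dist_coeffs"]))[0,0]
    d=f["W"][:3,:3]@np.array([u[0],-u[1],-1]); return f["W"][:3,3],d/np.linalg.norm(d)
def onplane(f,px,p,n):
    o,d=ray(f,px); return o+d*(np.dot(np.array(p)-o,n)/np.dot(d,n))
def proj(f,P):
    q=np.linalg.inv(f["W"])@np.append(P,1); K=np.array([[f["fx"],0,f["cx"]],[0,f["fy"],f["cy"]],[0,0,1]])
    return cv2.projectPoints(np.array([[q[0],-q[1],-q[2]]]),np.zeros(3),np.zeros(3),K,np.array(f["dist_coeffs"]))[0].ravel()
def tri(*fp):
    A=np.zeros((3,3));b=np.zeros(3)
    for f,p in fp:
        o,d=ray(f,p);M=np.eye(3)-np.outer(d,d);A+=M;b+=M@o
    return np.linalg.solve(A,b)
def delta(p,xang,s=None):
    "shift in tool cm to world TCP p, and rotation about tool z (deg) so that tool x points at world angle xang, tool down"
    t=T(s); s1=t[:3,:3].T@(np.array(p)-t[:3,3])*100
    c,sn=np.cos(xang),np.sin(xang); G=np.array([[c,sn,0],[sn,-c,0],[0,0,-1]]).T
    print("shift cm",s1.round(2),"rotvec deg",np.degrees(R.from_matrix(t[:3,:3].T@G).as_rotvec()).round(2))
E
python3 - <<'E'
from h import *
a=shot("scene");b=shot("side")
n=[0,0,1]
for px in [(293,295),(378,301),(355,300)]: print(onplane(a,px,[0,0,.01],n).round(3))
print("lever end",tri((a,(219,247)),(b,(432,270))).round(3))
f=shot("wrist"); print(np.array(f["mount"]).round(3).tolist())
delta([0.50,-0.36,0.20],np.radians(90))
E
```

```text
[ 0.444 -0.268  0.01 ]
[ 0.515 -0.412  0.01 ]
[ 0.494 -0.374  0.01 ]
lever end [ 0.358 -0.162  0.115]
[[0.0, 0.948, 0.319, 0.082], [1.0, -0.0, 0.0, 0.001], [0.0, 0.319, -0.948, -0.143], [0.0, 0.0, 0.0, 1.0]]
shift cm [ 37.67 -18.75   3.13] rotvec deg [ 1.000e-02 -0.000e+00 -7.345e+01]
```

```bash
python3 -m crank '[0,3.8,-2.4,0,0,0,0, 0,3.8,-2.4,0,0,0,0, 0,3.8,-2.4,0,0,0,0, 0,3.8,-2.4,0,0,0,0, 0,3.8,-2.4,0,0,0,0, 0,3.8,-2.4,0,0,0,0, 0,3.8,-2.4,0,0,0,0, 0,3.8,-2.4,0,0,0,0]'; python3 -m crank '[0,3.8,-2.4,0,0,0,0, 0,3.8,-2.4,0,0,0,0, 0,0,0,0,8.5,0,0, 0,0,0,0,8.5,0,0, 0,0,0,0,8.5,0,0, 0,0,0,0,8.5,0,0, 0,0,0,0,8.5,0,0, 0,0,0,0,0,0,0]'
python3 - <<'E'
from h import *
f=shot("wrist"); f2=shot("wrist")
print(T().round(3).tolist())
cv2.imwrite("pics/w1.png",f["pixels"])
for t in ["stand","pivot","pin_mid","punch_grip","lever_mid","catch_tin"]: print(t,loc(f,t),loc(f2,t))
for p in [(.53,-.208,.115),(.48,-.18,.115),(.489,-.375,.01)]: print(proj(f,p).round())
E
```

```text
time_s: 2.45
position: [0.43, -0.375, 0.2317]
eef_rot: [0.99, 0.144, 0.0, 0.0]
force: [-0.1, 0.2, -0.3]
gripper_width: 0.0855
grasp_force: 0.0
time_s: 3.25
position: [0.4867, -0.3121, 0.226]
eef_rot: [0.922, 0.13, -0.054, -0.361]
force: [-0.6, -1.0, -1.0]
gripper_width: 0.0856
grasp_force: 0.0
[[0.959, 0.209, -0.192, 0.488], [0.284, -0.707, 0.648, -0.309], [-0.001, -0.676, -0.737, 0.23], [0.0, 0.0, 0.0, 1.0]]
stand [(0.62, [0.5325, -0.1875, 0.004])] [(0.8, [0.5287, -0.1862, -0.0001]), (0.29, [0.4809, -0.1796, 0.1139])]
pivot [] []
pin_mid [] []
punch_grip [] [(0.74, [0.4905, -0.3726, 0.0077])]
lever_mid [(0.64, [0.484, -0.1768, 0.1125])] [(0.77, [0.4825, -0.181, 0.112])]
catch_tin [(0.84, [0.5669, -0.1031, 0.0007])] [(0.89, [0.5696, -0.1041, -0.0012])]
[334. 122.]
[292. 177.]
[609. 259.]
```

View pics/w1.png

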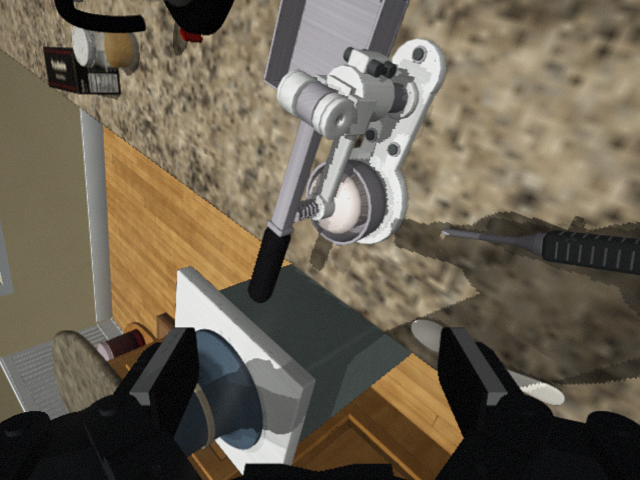

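The wrist view shows the right boss's face at about (340,122) with the dark hole in it. The lever bar runs from (310,130) to (262,290), and the drift tip is at (445,234). I crop in on the hole.

```bash
python3 - <<'E'
import cv2
i=cv2.imread("pics/w1.png")[60:180,260:420]
cv2.imwrite("pics/w1c.png",cv2.resize(i,None,fx=5,fy=5,interpolation=cv2.INTER_CUBIC))
E
```

```text
(no output)
```

View pics/w1c.png

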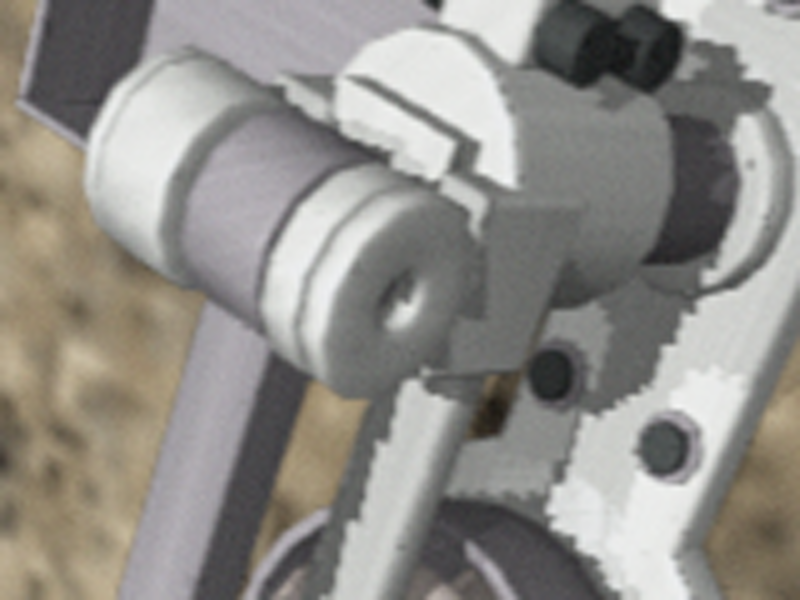

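```bash
python3 - <<'E'
from h import *
f=shot("wrist");a=shot("scene");b=shot("side")
# lever tip
L=onplane(f,(260,296),[0,0,.115],[0,0,1]); L3=tri((f,(260,296)),(a,(219,247)),(b,(432,270)))
print("lever end",L.round(4),L3.round(4))
S=np.array([np.mean([.5294,.5359,.5325,.5287]),-.1867])
print("yaw from S,L", np.degrees(np.arctan2(-(L-0)[1]+S[1],-(L[0]-S[0]))))
for yaw in (-6,-8,-10):
    y=np.radians(yaw); xh=np.array([np.cos(y),np.sin(y),0]); yh=np.array([-np.sin(y),np.cos(y),0])
    P=np.append(S,.115)-.022*yh
    H=onplane(f,(340.3,119),P,yh); piv=H+.022*yh
    e=piv-L; print(yaw,"H",H.round(4),"piv",piv.round(4),"end dist",np.linalg.norm(e[:2]).round(4),"yaw",np.degrees(np.arctan2(e[1],e[0])).round(2), "H proj scene",proj(a,H).round(1), "xoff",((H-P)@xh).round(4))
# punch
for px in [(446,234),(545,246),(640,255)]: print("punch",onplane(f,px,[0,0,.01],[0,0,1]).round(4))
cv2.imwrite("pics/s1.png",cv2.resize(a["pixels"][200:280,235:315],None,fx=7,fy=7,interpolation=cv2.INTER_CUBIC))
E
```

```text
lever end [ 0.3573 -0.1621  0.115 ] [ 0.3579 -0.1625  0.1153]
yaw from S,L -8.02933054534841
-6 H [ 0.535  -0.2092  0.1203] piv [ 0.5373 -0.1873  0.1203] end dist 0.1818 yaw -7.97 H proj scene [294.2 218.5] xoff 0.0057
-8 H [ 0.5351 -0.2094  0.1206] piv [ 0.5381 -0.1876  0.1206] end dist 0.1826 yaw -8.03 H proj scene [294.3 218.4] xoff 0.0066
-10 H [ 0.5352 -0.2097  0.1209] piv [ 0.539  -0.188   0.1209] end dist 0.1835 yaw -8.11 H proj scene [294.5 218.2] xoff 0.0075
punch [ 0.451 -0.263  0.01 ]
punch [ 0.4793 -0.3346  0.01  ]
punch [ 0.5011 -0.3853  0.01  ]
```

View pics/s1.png

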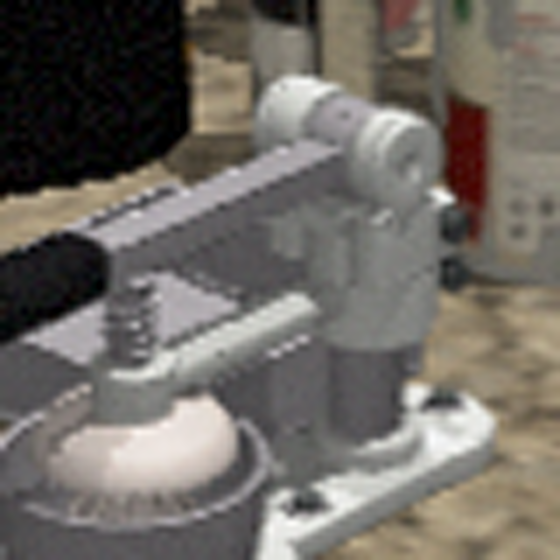

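The hole shows in the scene crop at about (406,160), which is full-frame (292.6,222.4). I triangulate with it.

```bash
python3 - <<'E'
from h import *
f=shot("wrist");a=shot("scene");b=shot("side")
H=tri((f,(340.3,119)),(a,(292.6,222.4))); print(H.round(4),proj(f,H).round(1),proj(a,H).round(1),proj(b,H).round(1))
y=np.radians(-8); xh=np.array([np.cos(y),np.sin(y),0]); yh=np.array([-np.sin(y),np.cos(y),0])
print((H+.022*yh).round(4))
for n,g in (("w",f),("s",a),("b",b)): print(n,loc(g,"stand"),loc(g,"lever_mid"),loc(g,"punch_grip"))
hd=H+.049*yh; print("head px side",proj(b,hd).round(1))
u,v=proj(b,hd).astype(int); cv2.imwrite("pics/b1.png",cv2.resize(b["pixels"][v-35:v+45,u-40:u+40],None,fx=7,fy=7,interpolation=cv2.INTER_CUBIC)); print(u-40,v-35)
E
```

```text
[ 0.5334 -0.2052  0.1126] [342.6 119.2] [292.1 221.9] [326.5 250.7]
[ 0.5364 -0.1834  0.1126]
w [(0.82, [0.53, -0.1886, -0.0008])] [] [(0.68, [0.4903, -0.3734, 0.0099]), (0.34, [0.5682, -0.1036, 0.0003])]
s [(0.79, [0.5288, -0.1868, 0.0034])] [(0.75, [0.4756, -0.1815, 0.1127])] [(0.94, [0.491, -0.3743, 0.0081]), (0.33, [0.4765, -0.1813, 0.109])]
b [(0.67, [0.5312, -0.1881, -0.0065])] [(0.56, [0.4771, -0.1836, 0.1112])] [(0.64, [0.4905, -0.376, 0.0092]), (0.42, [0.3574, -0.3303, -0.0009])]
head px side [321.  267.4]
281 232
```

View pics/b1.png

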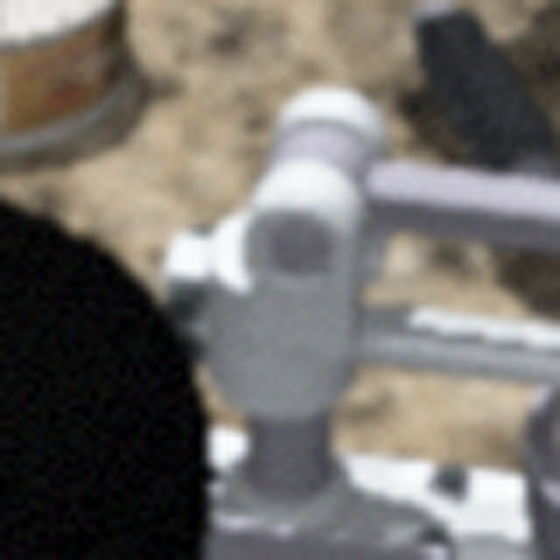

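```bash
python3 - <<'E'
from h import *
from scipy.optimize import least_squares
f=shot("wrist");a=shot("scene");b=shot("side")
y=np.radians(-8); xh=np.array([np.cos(y),np.sin(y),0]); yh=np.array([-np.sin(y),np.cos(y),0])
S=np.array([.5302,-.1868,0]); P=S-.022*yh+[0,0,.115]
def r(H,w=1): return np.concatenate([(proj(f,H)-(340.3,119))/3,(proj(a,H)-(292.6,222.4))/1.4,(proj(b,H+.049*yh)-(323.6,266.3))/1.4,[(H-P)@yh/.0025*w,(H-P)@xh/.004,(H-P)[2]/.003]])
s=least_squares(r,P); H=s.x; J=s.jac; print(H.round(4),s.fun.round(1),np.sqrt(np.diag(np.linalg.inv(J.T@J))).round(4))
print("stand frame",((H-S)@xh).round(4),((H-S)@yh).round(4))
# punch grip from tip & direction
t=onplane(f,(446,234),[0,0,.01],[0,0,1]);t2=onplane(a,(293,295),[0,0,.01],[0,0,1]);print(t,t2)
for g in (f,a,b): print(loc(g,"punch_grip"))
E
```

```text
[ 0.5312 -0.2068  0.1143] [ 0.6  1.5 -0.3 -0.6 -0.9 -0.2  0.9  1.  -0.2] [0.0013 0.0014 0.0015]
stand frame 0.0038 -0.0197
[ 0.45103852 -0.26308381  0.01      ] [ 0.44392138 -0.2679073   0.01      ]
[]
[(0.8, [0.494, -0.3741, 0.0073])]
[(0.67, [0.5331, -0.1869, -0.0047]), (0.59, [0.5604, -0.104, -0.0032])]
```

```bash
python3 -m crank '[0,0,0,0,-8.5,0,0, 0,0,0,0,-8.5,0,0, 0,0,0,0,-8.5,0,0, 0,0,0,0,-8.5,0,0, 0,0,0,0,-8.5,0,0]'; python3 -m crank '[0,0,0,0,0,0,-8.5, 0,0,0,0,0,0,-8.5, 0,0,0,0,0,0,-8.5, 0,0,0,0,0,0,-8.5, 0,0,0,0,0,0,-8.5, 0,0,0,0,0,0,-8.5, 0,0,0,0,0,0,-8.5, 0,0,0,0,0,0,-8.5]';python3 -m crank '[0,0,0,0,0,0,-8.5, 0,0,0,0,0,0,-8.5, 0,0,0,0,0,0,-8.5, 0,0,0,0,0,0,0]'; python3 -c "
from h import *
delta([.490,-.374,.10],np.radians(112)); print(sensors.state()['joint_pos'])"
```

```text
time_s: 5.5
position: [0.4887, -0.309, 0.2327]
eef_rot: [0.99, 0.144, 0.002, 0.003]
force: [0.2, 0.3, 0.2]
gripper_width: 0.0858
grasp_force: 0.0
time_s: 6.3
position: [0.4881, -0.3086, 0.2315]
eef_rot: [0.738, 0.675, -0.0, -0.0]
force: [0.4, -0.5, -0.4]
gripper_width: 0.0853
grasp_force: 0.0
time_s: 6.7
position: [0.4881, -0.3087, 0.2314]
eef_rot: [0.573, 0.819, 0.0, -0.0]
force: [-1.0, -0.1, 0.3]
gripper_width: 0.0856
grasp_force: 0.0
shift cm [-6.2  -2.06 13.13] rotvec deg [ 0.01 -0.02 -1.98]
[ 0.88661335  0.35555909 -0.50719942  1.74877107  0.19174562  1.08671904
  0.66567355]
```

```bash
python3 -m crank '[0,-2.1,-0.7,4.3,0,0,-2, 0,-2.1,-0.7,4.3,0,0,0, 0,-2.1,-0.7,4.3,0,0,0, 0,0,0,0,0,0,0]'; python3 - <<'E'
from h import *
f=shot("wrist"); f2=shot("wrist"); cv2.imwrite("pics/w2.png",f["pixels"])
print(T().round(4).tolist()); print(loc(f,"punch_grip"),loc(f2,"punch_grip"))
E
```

```text
time_s: 7.1
position: [0.4866, -0.3766, 0.0956]
eef_rot: [0.562, 0.827, -0.001, -0.006]
force: [-0.9, 0.1, -0.9]
gripper_width: 0.0853
grasp_force: 0.0
[[-0.373, 0.9278, -0.0009, 0.4915], [0.9278, 0.373, 0.0016, -0.3746], [0.0018, -0.0003, -1.0, 0.1019], [0.0, 0.0, 0.0, 1.0]]
[(0.79, [0.4895, -0.3741, 0.0064])] [(0.71, [0.4882, -0.3761, 0.0064])]
```

View pics/w2.png

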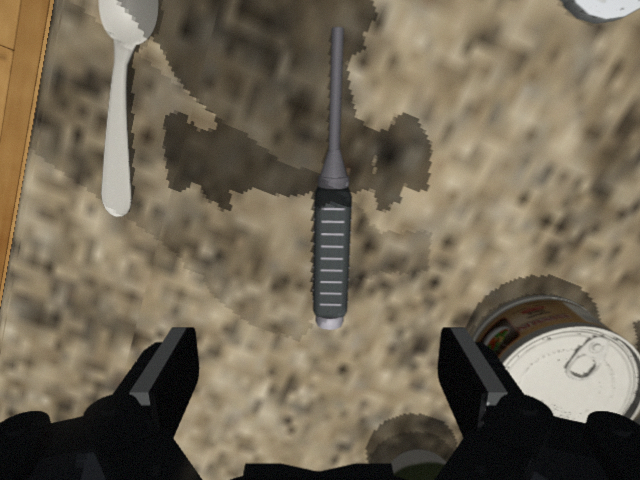

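The wrist view shows the punch nearly upright in the picture, with its tip at (337,28), the grip from (334,190) to (330,318), and both fingers clear of it.

```bash
python3 - <<'E'
from h import *
f=shot("wrist")
t=onplane(f,(337,28),[0,0,.012],[0,0,1]);g1=onplane(f,(333.5,190),[0,0,.02],[0,0,1]);g2=onplane(f,(329.5,317),[0,0,.02],[0,0,1])
b=onplane(f,(329,329),[0,0,.014],[0,0,1])
u=t-b;u[2]=0;print(np.linalg.norm(u));u/=np.linalg.norm(u); ang=np.arctan2(u[1],u[0])
print(t,g1,g2,np.degrees(ang),"grip from tip",t-.116*u,"from grip",(g1+g2)/2)
c=(t-.116*u+(g1+g2)/2)/2; print(c); delta([c[0],c[1],.003],ang)
E
```

```text
0.16981889930584287
[ 0.45868525 -0.26174126  0.012     ] [ 0.48792231 -0.33668151  0.02      ] [ 0.51574683 -0.40922668  0.02      ] 111.20394355040821 grip from tip [ 0.50064114 -0.36988793  0.012     ] from grip [ 0.50183457 -0.3729541   0.02      ]
[ 0.50123785 -0.37142101  0.016     ]
shift cm [ 0.02  0.79 10.2 ] rotvec deg [0.16 0.19 0.9 ]
```

```bash
python3 - <<'E'
from h import *
f=shot("wrist");a=shot("scene");b=shot("side")
print(f["cx"],f["cy"],f["dist_coeffs"])
for P in ([.489,-.3745,.01],[.501,-.3714,.01]): print([proj(g,P).round(1).tolist() for g in (f,a,b)])
m=f["pixels"][255,:].astype(int).sum(1); print(m[300:365].tolist())
for g in (f,a,b): print(loc(g,"punch_grip"),loc(g,"punch_grip",find_in),loc(g,"tin_3"))
for n,g,c in(("a",a,(355,300)),("b",b,(350,245))): pass
x=np.hstack([cv2.resize(a["pixels"][270:330,285:385],None,fx=4,fy=4,interpolation=cv2.INTER_CUBIC),cv2.resize(b["pixels"][220:280,315:415],None,fx=4,fy=4,interpolation=cv2.INTER_CUBIC)])
cv2.imwrite("pics/ab.png",x)
E
```

```text
317.91272460324365 245.6155728267832 [0.0079287 0.        0.        0.        0.       ]
[[309.8, 245.1], [353.9, 301.2], [350.9, 244.9]]
[[330.4, 247.7], [355.5, 297.9], [345.1, 245.6]]
[124, 147, 169, 178, 189, 212, 220, 217, 223, 223, 228, 209, 223, 210, 233, 223, 230, 230, 235, 233, 232, 230, 228, 223, 218, 223, 219, 233, 209, 189, 182, 170, 140, 237, 317, 295, 289, 287, 280, 283, 278, 284, 273, 268, 260, 275, 270, 287, 274, 295, 303, 318, 327, 312, 318, 316, 321, 310, 312, 316, 306, 316, 295, 298, 288]
[(0.62, [0.4892, -0.3743, 0.0077])] [(0.77, [0.481, -0.3532, 0.0161])] [(0.78, [0.6397, -0.3897, 0.0007])]
[(0.89, [0.4906, -0.3763, 0.0062])] [(0.78, [0.4821, -0.3708, 0.0102])] [(0.72, [0.6429, -0.3983, 0.0019]), (0.2, [0.6223, -0.5094, 0.0036])]
[(0.58, [0.4898, -0.3749, 0.0043])] [(0.69, [0.4902, -0.3616, 0.0129]), (0.37, [0.4292, -0.1719, 0.117])] [(0.62, [0.6383, -0.387, -0.0033])]
```

View pics/ab.png

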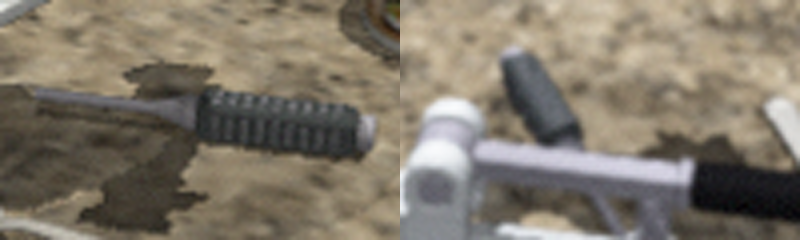

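The crops show the punch still in place, with its butt at the right end in the scene crop. My earlier wrist pixels came from frames taken before the arm had settled, so I redo both calculations with matching poses.

```bash
python3 - <<'E'
from h import *
from scipy.optimize import least_squares
f=shot("wrist");a=shot("scene");b=shot("side"); p=f["pixels"].astype(int)
for r in (30,60,90,220,250,280): print(r,p[r,285:350].sum(1).tolist())
print([int(p[r,305:320].sum()/15) for r in range(180,340,4)])
# hole again
M=np.eye(4);M[:3,:3]=R.from_quat([.922,.13,-.054,-.361]).as_matrix();M[:3,3]=[.4867,-.3121,.226]
w=dict(f);w["W"]=M@np.array(f["mount"])
y=np.radians(-8); xh=np.array([np.cos(y),np.sin(y),0]); yh=np.array([-np.sin(y),np.cos(y),0])
S=np.array([.5302,-.1868,0]); P=S-.022*yh+[0,0,.115]
H=tri((w,(340.3,119)),(a,(292.6,222.4))); print("tri",H.round(4),proj(w,H).round(1))
def r(H): return np.concatenate([(proj(w,H)-(340.3,119))/3,(proj(a,H)-(292.6,222.4))/1.4,(proj(b,H+.049*yh)-(323.6,266.3))/1.4,[(H-P)@yh/.0025,(H-P)@xh/.004,(H-P)[2]/.003]])
s=least_squares(r,P); H=s.x; print(H.round(4),s.fun.round(1),"stand frame",((H-S)@xh).round(4),((H-S)@yh).round(4))
L=onplane(w,(260,296),[0,0,.115],[0,0,1]);L3=tri((w,(260,296)),(a,(219,247)),(b,(432,270)));print("L",L.round(4),L3.round(4)); e=H+.022*yh-L3; print("yaw",np.degrees(np.arctan2(e[1],e[0])),np.linalg.norm(e[:2]))
E
```

```text
30 [184, 192, 196, 192, 199, 192, 209, 208, 215, 204, 219, 227, 223, 230, 220, 233, 232, 237, 239, 249, 238, 248, 244, 242, 235, 249, 228, 223, 229, 224, 223, 226, 221, 215, 217, 192, 190, 214, 251, 271, 294, 320, 315, 298, 284, 262, 237, 213, 215, 223, 227, 232, 231, 233, 242, 241, 236, 256, 256, 245, 248, 235, 246, 250, 232]
60 [165, 169, 166, 186, 185, 186, 194, 199, 187, 203, 198, 207, 209, 218, 215, 216, 227, 219, 226, 230, 234, 223, 227, 226, 223, 224, 230, 222, 229, 235, 237, 238, 224, 199, 154, 181, 213, 250, 277, 301, 324, 317, 297, 288, 253, 227, 193, 203, 223, 202, 217, 210, 221, 215, 220, 203, 214, 310, 357, 333, 324, 301, 283, 262, 228]
90 [196, 184, 188, 188, 182, 171, 180, 164, 165, 173, 170, 175, 194, 191, 197, 209, 207, 213, 226, 235, 237, 236, 262, 268, 265, 278, 284, 289, 282, 282, 277, 275, 261, 263, 218, 217, 253, 278, 309, 321, 323, 303, 286, 255, 231, 189, 187, 209, 200, 202, 197, 192, 196, 188, 187, 179, 203, 196, 211, 203, 202, 210, 226, 344, 407]
220 [377, 359, 375, 368, 366, 372, 367, 368, 373, 369, 372, 372, 383, 383, 385, 376, 381, 291, 156, 122, 125, 169
[... 615 characters left out ...]
, 318, 322, 318, 239, 131, 99, 128, 154, 169, 194, 211, 214, 217, 228, 221, 227, 225, 218, 222, 222, 229, 235, 224, 225, 242, 218, 215, 227, 223, 225, 213, 230, 222, 222, 190, 188, 169, 148, 133, 201, 199, 199, 188, 190, 180, 189, 196, 180, 182, 195, 207, 221]
[192, 123, 95, 99, 101, 165, 362, 201, 204, 359, 204, 203, 361, 204, 205, 369, 205, 205, 374, 206, 204, 392, 208, 205, 303, 212, 209, 222, 209, 288, 208, 199, 193, 374, 457, 469, 368, 364, 382, 387]
tri [ 0.5315 -0.2088  0.1121] [338.4 118.9]
[ 0.5304 -0.2093  0.1127] [-0.8  0.6  0.2  0.3 -0.4 -0.2 -0.1  0.8 -0.8] stand frame 0.0033 -0.0222
L [ 0.3597 -0.1683  0.115 ] [ 0.3574 -0.1645  0.114 ]
yaw -7.440456882593482 0.17749972379481307
```

```bash
python3 - <<'E'
from h import *
f=shot("wrist"); p=f["pixels"].astype(int)
n=[0,0,1]
a=onplane(f,(325.3,45),[0,0,.013],n); g1=onplane(f,(320.7,183.5),[0,0,.02],n); g2=onplane(f,(318.5,311),[0,0,.02],n)
c=(g1+g2)/2; u=a-c; ang=np.arctan2(u[1],u[0]); print(np.linalg.norm(g1-g2),c,np.degrees(ang),np.degrees(np.arctan2(*(g1-g2)[[1,0]])))
delta([c[0],c[1],.003],ang); delta([.4895,-.3747,.003],ang)
print([int(p[r,321:331].sum()/10) for r in range(0,60,3)])
E
```

```text
0.07632235356843899 [ 0.49153896 -0.3719143   0.02      ] 110.559052468878 111.19047924778833
shift cm [0.29 0.11 9.92] rotvec deg [ 0.   -0.01  1.49]
shift cm [ 0.11 -0.18  9.92] rotvec deg [ 0.   -0.01  1.49]
[217, 220, 227, 234, 239, 248, 248, 249, 242, 267, 271, 270, 270, 269, 269, 270, 273, 275, 278, 275]
```

```bash
python3 -m crank '[0,0.2,0,4.0,0,0,1.3, 0.3,0,0,3.5,0,0,0, 0.3,0,0,1.5,0,0,0, 0.3,0,0,0.6,0,0,0, 0.3,0,0,0,0,0,0]' 100; python3 -c "
from h import *
print(T().round(4).tolist())"
```

```text
time_s: 8.65
position: [0.4912, -0.3732, 0.0063]
eef_rot: [0.568, 0.823, 0.0, -0.0]
force: [-0.2, -0.8, 0.5]
gripper_width: 0.0598
grasp_force: 0.0
[[-0.3544, 0.9351, 0.0001, 0.4912], [0.9351, 0.3544, 0.0002, -0.3732], [0.0001, 0.0002, -1.0, 0.0063], [0.0, 0.0, 0.0, 1.0]]
```

```bash
python3 -m crank '[0.6,0,0,0.2,0,0,0, 1,0,0,0,0,0,0, 1,0,0,0,0,0,0, 1,0,0,0,0,0,0, 1,0,0,0,0,0,0]' 110; python3 -m crank '[1,0,0,-4,0,0,0, 1,0,0,-4,0,0,0, 1,0,0,-2.5,0,0,0, 1,0,0,0,0,0,0, 1,0,0,0,0,0,0]'; python3 - <<'E'
from h import *
f=shot("wrist"); s=sensors.state(); print(T(s).round(4).tolist(),s["gripper_width"],s["grasp_force"],np.round(s["force"],2))
p=f["pixels"].astype(int)
for r in (10,20,40,60,80,200,250): print(r,p[r,285:350].sum(1).tolist())
a=shot("scene"); print(loc(f,"punch_grip"),loc(a,"punch_grip"))
E
```

```text
time_s: 9.15
position: [0.4918, -0.3737, 0.006]
eef_rot: [0.568, 0.823, -0.0, 0.001]
force: [-1.0, -0.0, 6.1]
gripper_width: 0.0169
grasp_force: 108.7
time_s: 9.65
position: [0.4902, -0.3732, 0.1091]
eef_rot: [0.568, 0.823, -0.0, -0.0]
force: [1.0, -0.5, -3.3]
gripper_width: 0.0169
grasp_force: 108.6
[[-0.3541, 0.9352, -0.0024, 0.4895], [0.9352, 0.3541, 0.0011, -0.3728], [0.0019, -0.0018, -1.0, 0.1079], [0.0, 0.0, 0.0, 1.0]] 0.016977417540191758 108.54431748390198 [ 0.96 -0.29 -3.18]
10 [195, 188, 208, 197, 210, 206, 208, 207, 227, 220, 211, 220, 220, 224, 215, 207, 224, 216, 203, 223, 202, 213, 216, 180, 196, 209, 232, 256, 274, 285, 306, 322, 342, 339, 339, 323, 321, 312, 291, 286, 265, 236, 209, 208, 229, 254, 259, 252, 250, 250, 242, 247, 224, 234, 226, 227, 236, 226, 227, 224, 222, 221, 230, 226, 231]
20 [196, 200, 200, 209, 215, 214, 220, 222, 235, 241, 239, 242, 244, 249, 248, 254, 243, 245, 231, 244, 245, 236, 221, 186, 184, 224, 248, 261, 276, 277, 309, 331, 339, 338, 336, 325, 308, 307, 290, 280, 263, 254, 218, 212, 261, 285, 286, 278, 288, 282, 291, 278, 269, 254, 247, 237
[... 1090 characters left out ...]
11, 216, 215, 206, 221, 220, 209, 191, 189, 228, 243, 267, 269, 288, 297, 286, 302, 314, 315, 336, 340, 334, 354, 339, 347, 338, 333, 334, 323, 319, 312, 301, 295, 290, 274, 274, 250, 235, 197, 218, 302, 335, 343, 356, 363, 363, 346, 330, 311, 298, 298, 283, 271, 285, 293]
250 [403, 405, 394, 304, 164, 79, 86, 77, 97, 100, 100, 103, 101, 118, 105, 103, 111, 118, 108, 119, 108, 111, 113, 112, 95, 123, 121, 113, 108, 115, 114, 120, 105, 109, 115, 119, 119, 115, 119, 111, 111, 109, 105, 100, 110, 107, 104, 108, 111, 113, 101, 110, 112, 98, 105, 109, 100, 99, 113, 90, 83, 84, 154, 242, 294]
[(0.75, [0.485, -0.3746, 0.1119])] [(0.75, [0.4875, -0.3741, 0.1102]), (0.19, [0.5642, -0.0971, -0.0006])]
```

```bash
python3 -m crank '[1,0,0,0,0,0,7.2, 1,0,0,0,0,0,7.2, 1,0,0,0,0,0,7.2, 1,0,0,0,0,0,7.2, 1,0,0,0,0,0,0, 1,0,0,0,0,0,0]'; python3 - <<'E'
from h import *
s=sensors.state(); print(s["position"],np.round(s["force"],2)); delta([.5126,-.336,.1087],np.radians(82))
E
```

```text
time_s: 10.45
position: [0.4906, -0.3728, 0.1084]
eef_rot: [0.754, 0.657, -0.0, -0.001]
force: [-0.9, -0.1, -2.4]
gripper_width: 0.0172
grasp_force: 108.5
[ 0.49060053 -0.37279525  0.10842895] [-0.93 -0.07 -2.44]
shift cm [ 3.95  1.67 -0.03] rotvec deg [-0.08 -0.04  0.12]
```

```bash
python3 -m crank '[1,1.5,0.8,0,0,0,0, 1,1.5,0.9,0,0,0,0, 1,0.9,0,0,0,0,0, 1,0,0,0,0,0,0, 1,0,0,0,0,0,0]'; python3 - <<'E'
from h import *
s=sensors.state(); t=T(s); print(t.round(4).tolist(),np.round(s["force"],2))
a=shot("scene");b=shot("side")
tip=(t@[.116,0,-.004,1])[:3]; print("tip",tip.round(4),proj(a,tip).round(1),"side",proj(b,tip).round(1))
cv2.imwrite("pics/s2.png",cv2.resize(a["pixels"][190:265,245:345],None,fx=8,fy=8,interpolation=cv2.INTER_CUBIC))
E
```

```text
time_s: 10.95
position: [0.5131, -0.3366, 0.1093]
eef_rot: [0.755, 0.656, -0.0, -0.0]
force: [0.3, -0.4, -2.7]
gripper_width: 0.0169
grasp_force: 108.5
[[0.1388, 0.9903, -0.0004, 0.5131], [0.9903, -0.1388, -0.0004, -0.3366], [-0.0004, -0.0004, -1.0, 0.1093], [0.0, 0.0, 0.0, 1.0]] [ 0.34 -0.38 -2.66]
tip [ 0.5292 -0.2218  0.1133] [297.9 224.2] side [329.3 245. ]
```

View pics/s2.png

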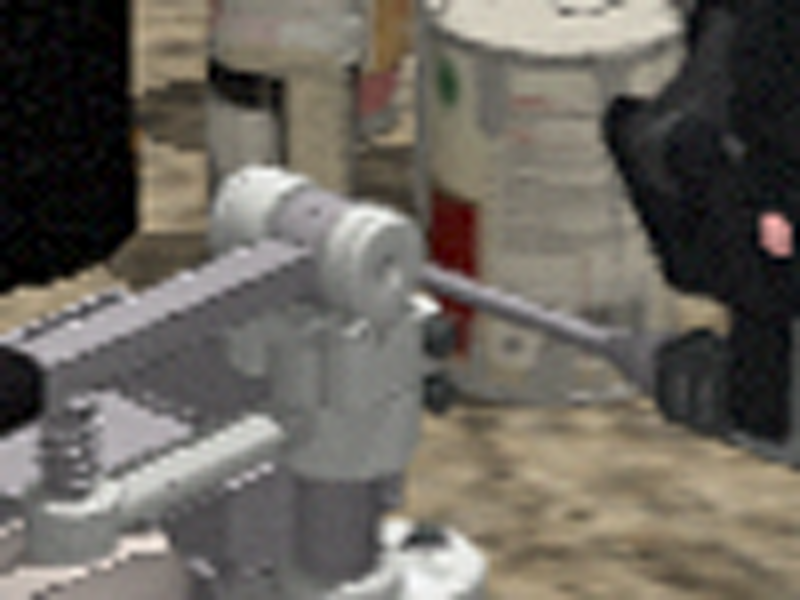

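The crop shows the drift tip at (428,275), lined up with the hole at (389,263), so it is 12 mm off the face and only slightly high. I correct that and creep in.

```bash
python3 -m crank '[1,0.4,-0.05,0.05,0,0,0, 1,0.4,0,0,0,0,0, 1,0.1,0,0,0,0,0, 1,0,0,0,0,0,0]'|sed -n 1,4p;  python3 -m crank '[1,0.1,0,0,0,0,0, 1,0,0,0,0,0,0]'|sed -n 1,4p; python3 -m crank '[1,0.1,0,0,0,0,0, 1,0,0,0,0,0,0]'|sed -n 1,4p;
```

```text
time_s: 11.45
position: [0.514, -0.3277, 0.1089]
eef_rot: [0.755, 0.656, 0.0, 0.0]
force: [-0.1, -1.0, -1.6]
time_s: 11.65
position: [0.5141, -0.327, 0.1089]
eef_rot: [0.755, 0.656, 0.0, 0.0]
force: [-0.2, -0.1, -2.5]
time_s: 11.85
position: [0.5142, -0.3259, 0.1088]
eef_rot: [0.755, 0.656, 0.0, 0.0]
force: [-0.3, 0.6, -3.0]
```

```bash
for i in 1; do python3 -m crank '[1,0.1,0,0,0,0,0, 1,0,0,0,0,0,0]'|sed -n '2p;4p'; python3 -m crank '[1,0.1,0,0,0,0,0, 1,0,0,0,0,0,0]'|sed -n '2p;4p';python3 -m crank '[1,0.1,0,0,0,0,0, 1,0,0,0,0,0,0]'|sed -n '2p;4p'; done
```

```text
position: [0.5143, -0.3253, 0.1089]
force: [0.0, -0.5, -2.0]
position: [0.5143, -0.3249, 0.1089]
force: [0.1, -3.0, -2.9]
position: [0.5146, -0.3227, 0.1087]
force: [0.4, -0.9, -4.5]
```

```bash
python3 -m crank '[1,0.1,0,0,0,0,0, 1,0,0,0,0,0,0]'|sed -n '2p;4p'; python3 -m crank '[1,0.1,0,0,0,0,0, 1,0,0,0,0,0,0]'|sed -n '2p;4p'
```

```text
position: [0.5148, -0.3213, 0.1086]
force: [-0.2, 0.3, -4.6]
position: [0.5149, -0.3206, 0.1087]
force: [-0.1, 0.2, -4.5]
```

```bash
python3 -m crank '[1,0.1,0,0.03,0,0,0, 1,0,0,0,0,0,0]'|sed -n '2p;4p'; python3 -m crank '[1,0.1,0,0.02,0,0,0, 1,0,0,0,0,0,0]'|sed -n '2p;4p';  python3 -m crank '[1,0.1,0,0,0,0,0, 1,0,0,0,0,0,0]'|sed -n '2p;4p'
```

```text
position: [0.5149, -0.3204, 0.1086]
force: [0.3, -2.1, -3.1]
position: [0.5149, -0.3203, 0.1085]
force: [-0.2, -3.5, -3.4]
position: [0.5149, -0.3202, 0.1087]
force: [-1.1, -5.6, -3.0]
```

```bash
python3 -m crank '[1,0.2,0,0,0,0,0, 1,0,0,0,0,0,0]'|sed -n '2p;4p'; python3 -m crank '[1,0.2,0,0,0,0,0, 1,0,0,0,0,0,0]'|sed -n '2p;4p';  python3 -m crank '[1,0.1,0,0,0,0,0, 1,0,0,0,0,0,0]'|sed -n '2p;4p'
```

```text
position: [0.5149, -0.32, 0.1089]
force: [-2.1, -9.9, -3.3]
position: [0.515, -0.3196, 0.1091]
force: [-1.9, -11.4, -3.4]
position: [0.515, -0.3193, 0.1091]
force: [-2.2, -12.3, -3.3]
```

```bash
python3 -m crank '[1,0.2,0,0,0,0,0, 1,0.2,0,0,0,0,0, 1,0.1,0,0,0,0,0]'|sed -n '1,2p;4p'; python3 -m crank '[1,0.1,0,0,0,0,0, 1,0.1,0,0,0,0,0, 1,0,0,0,0,0,0]'|sed -n '1,2p;4p'
```

```text
time_s: 14.35
position: [0.5155, -0.315, 0.1092]
force: [-2.0, -13.6, -2.7]
time_s: 14.65
position: [0.5159, -0.3127, 0.1092]
force: [-2.1, -12.4, -3.6]
```

```bash
python3 -m crank '[1,0.1,0,0,0,0,0, 1,0.1,0,0,0,0,0, 1,0.1,0,0,0,0,0, 1,0.1,0,0,0,0,0, 1,0.1,0,0,0,0,0, 1,0.1,0,0,0,0,0]'|sed -n '1,2p;4p'; python3 -m crank '[1,0.1,0,0,0,0,0, 1,0.1,0,0,0,0,0, 1,0.1,0,0,0,0,0, 1,0.1,0,0,0,0,0, 1,0.1,0,0,0,0,0, 1,0.1,0,0,0,0,0]'|sed -n '1,2p;4p'
```

```text
time_s: 15.25
position: [0.5166, -0.3075, 0.1092]
force: [-1.8, -14.2, -2.2]
time_s: 15.85
position: [0.5173, -0.3017, 0.1092]
force: [-2.3, -14.7, -3.4]
```

```bash
python3 -m crank '[1,0.1,0,0,0,0,0, 1,0.1,0,0,0,0,0, 1,0.1,0,0,0,0,0, 1,0.1,0,0,0,0,0, 1,0.1,0,0,0,0,0, 1,0.1,0,0,0,0,0]'|sed -n '1,2p;4p'; python3 -m crank '[1,0.1,0,0,0,0,0, 1,0.1,0,0,0,0,0, 1,0.1,0,0,0,0,0, 1,0.1,0,0,0,0,0, 1,0.1,0,0,0,0,0]'|sed -n '1,2p;4p';python3 -c "
from h import *
delta([.5,-.3,.1],np.radians(82))"
```

```text
time_s: 16.45
position: [0.518, -0.2963, 0.1091]
force: [-2.1, -15.6, -2.6]
time_s: 16.95
position: [0.5186, -0.292, 0.1091]
force: [-2.4, -16.4, -3.4]
shift cm [-1.05 -1.72  0.92] rotvec deg [ 0.09  0.6  -0.36]
```

```bash
python3 -m crank '[1,0.1,0,0,0,0,0, 1,0.1,0,0,0,0,0, 1,0.1,0,0,0,0,0, 1,0.1,0,0,0,0,0, 1,0.1,0,0,0,0,0, 1,0.1,0,0,0,0,0]'|sed -n '1,2p;4p'; python3 -m crank '[1,0.1,0,0,0,0,0, 1,0.1,0,0,0,0,0, 1,0,0,0,0,0,0]'|sed -n '1,2p;4p'; python3 -m crank '[1,0.1,0,0,0,0,0, 1,0.1,0,0,0,0,0, 1,0,0,0,0,0,0]'|sed -n '1,2p;4p'
```

```text
time_s: 17.55
position: [0.5195, -0.2855, 0.109]
force: [-2.3, -15.7, -3.5]
time_s: 17.85
position: [0.5213, -0.2746, 0.1081]
force: [0.0, -1.6, -5.9]
time_s: 18.15
position: [0.5217, -0.2724, 0.1082]
force: [0.1, 0.7, -6.0]
```

```bash
python3 - <<'E'
from h import *
for c in ("side","scene","side","wrist"):
    g=shot(c); print(c,loc(g,"pin_mid"),loc(g,"pin_mid",find_in),loc(g,"catch_tin"))
cv2.imwrite("pics/b2.png",cv2.resize(g["pixels"],None,fx=1,fy=1))
b=shot("side"); cv2.imwrite("pics/b3.png",cv2.resize(b["pixels"][230:380,270:420],None,fx=4,fy=4,interpolation=cv2.INTER_CUBIC))
E
```

```text
side [(0.43, [0.5432, -0.1386, 0.027])] [(0.68, [0.5416, -0.136, 0.024])] [(0.91, [0.5604, -0.1011, -0.0012])]
scene [] [] [(0.71, [0.5601, -0.1002, -0.0027])]
side [(0.44, [0.543, -0.1382, 0.0238])] [] [(0.92, [0.5586, -0.1001, -0.0059])]
wrist [] [] []
```

View pics/b3.png

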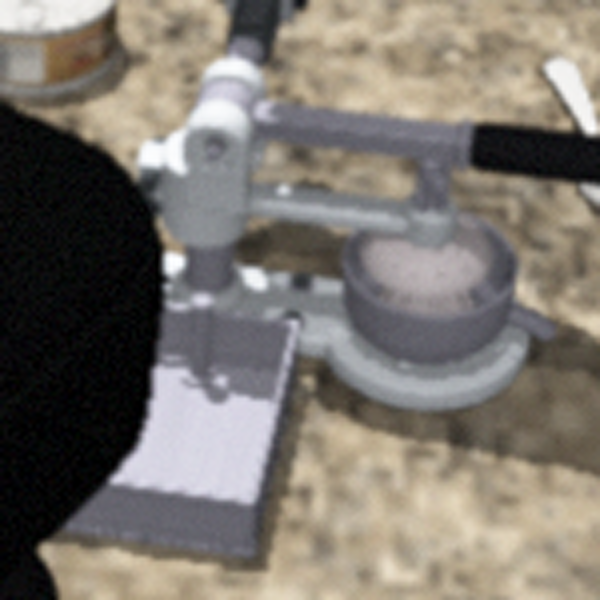

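The pin stands in the tin near (210,345), leaning against the wall, and the bore is empty. I withdraw the punch.

```bash
python3 -m crank '[1,-0.8,0,0.1,0,0,0, 1,-1.2,0,0,0,0,0, 1,-1.2,0,0,0,0,0, 1,-1.2,0,0,0,0,0, 1,-1.2,0,0,0,0,0, 1,-1.2,0,0,0,0,0, 1,-1.2,0,0,0,0,0, 1,0,0,0,0,0,0]'; python3 - <<'E'
from h import *
s=sensors.state();print(s["position"]); delta([.490,-.374,.012],np.radians(110))
E
```

```text
time_s: 19.8
position: [0.5095, -0.3557, 0.1072]
eef_rot: [0.756, 0.654, -0.001, 0.0]
force: [-0.5, 0.3, -3.2]
gripper_width: 0.0169
grasp_force: 108.4
[ 0.50951498 -0.35567183  0.10722333]
shift cm [-2.08 -1.67  9.53] rotvec deg [-2.000e-02  8.000e-02 -2.825e+01]
```

```bash
python3 -m crank '[1,-1,0,3.5,0,0,0, 1,-1,0,3.0,0,0,0, 1,0,0,2.2,0,0,0, 1,0,0,0.9,0,0,0, 1,0,0,0.3,0,0,0, 1,0,0,0,0,0,0, 1,0,0,0,0,0,0]'
```

```text
time_s: 20.5
position: [0.5088, -0.3727, 0.0098]
eef_rot: [0.755, 0.656, 0.0, 0.001]
force: [-0.5, 1.0, -1.9]
gripper_width: 0.0166
grasp_force: 108.5
```

```bash
python3 -m crank '[1,0,0,0.25,0,0,0, 1,0,0,0,0,0,0, 0.5,0,0,0,0,0,0, 0.3,0,0,0,0,0,0, 0.3,0,0,0,0,0,0]'; python3 -m crank '[0.3,0,0,-3,0,0,0, 0.3,0,0,-5,0,0,0, 0.3,0,0,-5,0,0,0, 0.3,0,0,-5,0,0,0, 0.3,0,0,0,0,0,0]';python3 - <<'E'
from h import *
print(np.round(sensors.state()["joint_pos"],2)); b=shot("scene"); print(loc(b,"punch_grip"),loc(b,"lever_mid")); b=shot("side");print(loc(b,"punch_grip"),loc(b,"lever_mid"),loc(b,"pin_mid"))
E
```

```text
time_s: 21.0
position: [0.5081, -0.3728, 0.0064]
eef_rot: [0.755, 0.656, 0.0, 0.001]
force: [0.6, 0.0, 0.4]
gripper_width: 0.0589
grasp_force: 0.0
time_s: 21.5
position: [0.512, -0.3748, 0.1946]
eef_rot: [0.755, 0.656, 0.002, 0.008]
force: [0.9, 0.4, -0.0]
gripper_width: 0.0597
grasp_force: 0.0
[ 0.82  0.45 -0.35  1.67  0.18  1.03  0.27]
[(0.62, [0.5063, -0.3729, 0.0057])] [(0.89, [0.4775, -0.1808, 0.1113])]
[(0.66, [0.5066, -0.3723, 0.007])] [(0.74, [0.4757, -0.1841, 0.1089])] [(0.66, [0.5409, -0.1436, 0.0256])]
```

```bash
python3 -m crank '[0.3,0,0,0,0,0,8.2, 0.3,0,0,0,0,0,8.2, 0.3,0,0,0,0,0,8.2, 0.3,0,0,0,0,0,8.2, 0.3,0,0,0,0,0,8.2, 0.3,0,0,0,0,0,8.2, 0.3,0,0,0,0,0,8.2, 0.3,0,0,0,0,0,8.2]'; python3 -m crank '[0.3,0,0,0,0,0,8.2, 0.3,0,0,0,0,0,8.2, 0.3,0,0,0,0,0,8.2, 0.3,0,0,0,0,0,0]';python3 - <<'E'
from h import *
print(np.round(sensors.state()["joint_pos"],2)); delta([.4785,-.181,.17],np.radians(-8))
E
```

```text
time_s: 22.65
position: [0.5072, -0.3722, 0.1844]
eef_rot: [0.99, 0.139, -0.001, -0.001]
force: [-1.0, 0.1, 0.2]
gripper_width: 0.0597
grasp_force: 0.0
time_s: 23.05
position: [0.5073, -0.3722, 0.1846]
eef_rot: [0.997, -0.072, -0.001, -0.0]
force: [0.2, 0.3, -0.0]
gripper_width: 0.0599
grasp_force: 0.0
[ 0.57  0.44  0.    1.7   0.    1.01 -1.15]
shift cm [ -5.58 -18.51   1.48] rotvec deg [-0.02  0.12 -0.22]
```

```bash
python3 -m crank '[0.3,-1.4,-4.6,0,0,0,0, 0.3,-1.4,-4.6,0,0,0,0, 0.3,-1.4,-4.6,0,0,0,0, 0.3,-1.4,-4.6,0,0,0,0, 0.3,0,0,0,0,0,0, 0.3,0,0,0,0,0,0, 0.3,0,0,0,0,0,0]';python3 - <<'E'
from h import *
f=shot("wrist"); print(loc(f,"lever_mid"))
g=cv2.cvtColor(f["pixels"],cv2.COLOR_BGR2GRAY).astype(int)
print(f["cx"],proj(f,[.4785,-.181,.115]).round(1))
c=proj(f,[.4785,-.181,.115]).astype(int); r=c[1]
for dr in (-20,0,20): print(r+dr,g[r+dr,c[0]-45:c[0]+45:2].tolist())
cv2.imwrite("pics/w3.png",f["pixels"]); delta([.4785,-.181,.094],np.radians(-8))
E
```

```text
time_s: 23.75
position: [0.4786, -0.1837, 0.1857]
eef_rot: [0.997, -0.072, -0.0, 0.0]
force: [-0.1, -0.1, 0.3]
gripper_width: 0.06
grasp_force: 0.0
[(0.74, [0.4815, -0.1845, 0.1114])]
317.91272460324365 [312.3 265.3]
245 [145, 102, 124, 138, 102, 51, 50, 59, 73, 67, 70, 73, 78, 83, 83, 72, 113, 135, 125, 132, 133, 135, 136, 141, 136, 137, 130, 135, 106, 151, 162, 154, 151, 145, 129, 124, 139, 71, 69, 62, 50, 53, 118, 140, 93]
265 [61, 54, 51, 52, 98, 125, 141, 160, 133, 93, 94, 100, 98, 98, 96, 93, 101, 134, 132, 130, 132, 138, 137, 144, 141, 135, 138, 134, 97, 112, 196, 197, 193, 192, 189, 191, 187, 189, 183, 173, 160, 149, 107, 52, 50]
285 [45, 43, 46, 49, 71, 79, 89, 86, 90, 90, 91, 94, 91, 93, 69, 93, 92, 131, 134, 133, 138, 136, 139, 142, 140, 138, 139, 136, 104, 100, 94, 57, 88, 91, 89, 89, 93, 88, 88, 106, 167, 150, 102, 40, 44]
shift cm [-0.05 -0.3   9.16] rotvec deg [ 0.03  0.01 -0.35]
```

View pics/w3.png

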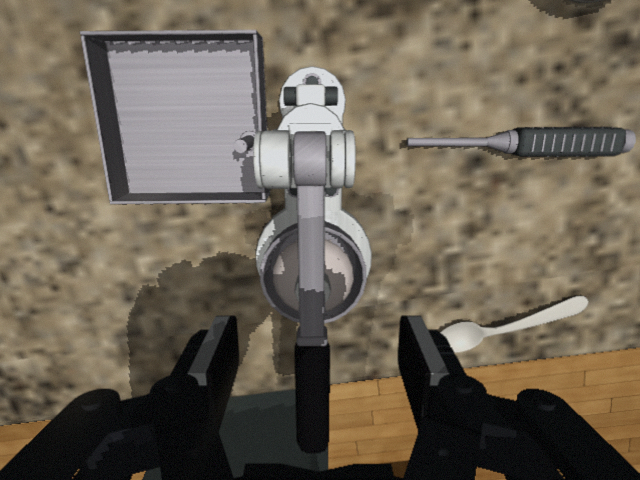

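The bar runs straight up the picture, centred at column 312 and matching the projected grasp point. The pin is inside the tin at (245,147) and the punch lies flat on the right. I descend and grip.

```bash
python3 -m crank '[0.3,0,-0.25,4,0,0,0, 0.3,0,0,3,0,0,0, 0.3,0,0,1.6,0,0,0, 0.3,0,0,0.5,0,0,0, 0.3,0,0,0,0,0,0, 0.3,0,0,0,0,0,0]'; python3 -m crank '[1,0,0,0,0,0,0, 1,0,0,0,0,0,0, 1,0,0,0,0,0,0, 1,0,0,0,0,0,0, 1,0,0,0,0,0,0]' 100
```

```text
time_s: 24.45
position: [0.4797, -0.1807, 0.0956]
eef_rot: [0.997, -0.072, 0.001, 0.0]
force: [-0.3, 0.1, -0.1]
gripper_width: 0.0601
grasp_force: 0.0
time_s: 24.95
position: [0.4793, -0.18, 0.0957]
eef_rot: [0.997, -0.072, 0.0, 0.0]
force: [-1.5, 0.9, 6.0]
gripper_width: 0.0119
grasp_force: 97.8
```

```bash
python3 -m crank '[1,0,0,-0.5,0,0,0, 1,0,0,-1,0,0,0, 1,0,0,-1,0,0,0, 1,0,0,-1.5,0,0,0, 1,0,0,0,0,0,0]'; python3 -m crank '[1,0,0,-2,0,0,0, 1,0,0,-2,0,0,0, 1,0,0,-2,0,0,0, 1,0,0,-2,0,0,0, 1,0,0,0,0,0,0, 1,0,0,0,0,0,0]'; python3 - <<'E'
from h import *
for c in ("side","scene"):
    b=shot(c);print(loc(b,"lever_mid"),loc(b,"pin_mid"),loc(b,"catch_tin",n=1))
delta([.42,.15,.215],np.radians(90))
E
```

```text
time_s: 25.45
position: [0.4805, -0.1804, 0.137]
eef_rot: [0.997, -0.072, 0.002, 0.001]
force: [0.1, -0.1, -3.3]
gripper_width: 0.0121
grasp_force: 97.8
time_s: 26.05
position: [0.4786, -0.1798, 0.2142]
eef_rot: [0.997, -0.072, -0.0, -0.0]
force: [-0.2, 0.7, -3.2]
gripper_width: 0.0115
grasp_force: 98.1
[(0.72, [0.4775, -0.1818, 0.2283])] [(0.44, [0.541, -0.143, 0.0237])] [(0.56, [0.5604, -0.1016, -0.0036])]
[(0.57, [0.4727, -0.1818, 0.2268]), (0.36, [0.6196, -0.5108, 0.0023])] [] [(0.88, [0.5611, -0.0964, 0.0009])]
shift cm [-10.55 -31.8   -0.06] rotvec deg [-5.000e-02  3.000e-02 -9.825e+01]
```

```bash
python3 -m crank '[1,0,0,0,0,0,-8.2, 1,0,0,0,0,0,-8.2, 1,0,0,0,0,0,-8.2, 1,0,0,0,0,0,-8.2, 1,0,0,0,0,0,-8.2, 1,0,0,0,0,0,-8.2, 1,0,0,0,0,0,-8.2, 1,0,0,0,0,0,-8.2]'; python3 -m crank '[1,0,0,0,0,0,-8.2, 1,0,0,0,0,0,-8.2, 1,0,0,0,0,0,-8.2, 1,0,0,0,0,0,-8.2, 1,0,0,0,0,0,0]'; python3 -c "
from h import *
print(np.round(sensors.state()['joint_pos'],2));delta([.425,.15,.215],np.radians(90))"
```

```text
time_s: 27.25
position: [0.4789, -0.18, 0.2146]
eef_rot: [0.876, 0.482, -0.0, -0.0]
force: [0.2, -0.5, -3.0]
gripper_width: 0.0114
grasp_force: 97.9
time_s: 27.75
position: [0.4788, -0.18, 0.2146]
eef_rot: [0.706, 0.708, 0.0, -0.0]
force: [-0.7, -0.7, -1.6]
gripper_width: 0.012
grasp_force: 97.9
[ 0.55  0.24 -0.32  1.92  0.09  0.99  0.19]
shift cm [ 3.301e+01 -5.320e+00 -3.000e-02] rotvec deg [-0.01 -0.02  0.12]
```

```bash
python3 -m crank '[1,4.1,-0.7,0,0,0,0, 1,4.1,-0.7,0,0,0,0, 1,4.1,-0.7,0,0,0,0, 1,4.1,-0.7,0,0,0,0, 1,4.1,-0.7,0,0,0,0, 1,4.1,-0.7,0,0,0,0, 1,4.1,-0.7,0,0,0,0, 1,4.1,-0.4,0,0,0,0]'; python3 -m crank '[1,0,0,2,0,0,0, 1,0,0,4,0,0,0, 1,0,0,4,0,0,0, 1,0,0,0,0,0,0, 1,0,0,0,0,0,0]'; python3 - <<'E'
from h import *
print(np.round(sensors.state()['joint_pos'],2),T().round(3).tolist())
for c in ("side","scene"):
    b=shot(c);print(loc(b,"lever_mid"),loc(b,"pin_mid"),loc(b,"catch_tin",n=1))
E
```

```text
time_s: 28.55
position: [0.4244, 0.1493, 0.215]
eef_rot: [0.708, 0.707, 0.0, 0.0]
force: [0.5, 0.3, -3.9]
gripper_width: 0.0118
grasp_force: 98.0
time_s: 29.05
position: [0.4253, 0.1481, 0.1151]
eef_rot: [0.707, 0.707, -0.0, -0.0]
force: [1.0, 1.0, -2.4]
gripper_width: 0.0115
grasp_force: 98.5
[ 0.04  0.31 -0.54  2.14  0.23  0.75 -0.66] [[-0.001, 1.0, -0.001, 0.425], [1.0, 0.001, 0.0, 0.148], [0.0, -0.001, -1.0, 0.115], [0.0, 0.0, 0.0, 1.0]]
[(0.67, [0.4185, 0.1475, 0.1286])] [(0.7, [0.5396, -0.1431, 0.0234])] [(0.71, [0.5584, -0.0993, -0.0038])]
[(0.65, [0.4241, 0.1476, 0.1296]), (0.26, [0.5277, -0.187, 0.0004])] [(0.72, [0.5296, -0.1855, 0.0037])] [(0.98, [0.5617, -0.0977, -0.0023])]
```

```bash
python3 -m crank '[1,0,0,4,0,0,0, 1,0,0,3.5,0,0,0, 1,0,0,2,0,0,0, 1,0,0,0.8,0,0,0, 1,0,0,0.3,0,0,0, 1,0,0,0,0,0,0, 1,0,0,0,0,0,0]'
```

```text
time_s: 30.15
position: [0.4261, 0.1483, 0.0098]
eef_rot: [0.706, 0.708, 0.001, 0.001]
force: [0.8, 0.5, -3.1]
gripper_width: 0.0117
grasp_force: 98.5
```

```bash
python3 -m crank '[1,0,0,0.3,0,0,0, 1,0,0,0.2,0,0,0, 1,0,0,0,0,0,0]' | sed -n '2p;4p'; python3 -m crank '[0.8,0,0,0,0,0,0, 0.6,0,0,0,0,0,0, 0.3,0,0,0,0,0,0, 0.2,0,0,0,0,0,0, 0.2,0,0,0,0,0,0]'; python3 -m crank '[0.2,0,0,-2,0,0,0, 0.2,0,0,-4,0,0,0, 0.2,0,0,-5,0,0,0, 0.2,0,0,-5,0,0,0, 0.2,0,0,0,0,0,0, 0.2,0,0,0,0,0,0, 0.2,0,0,0,0,0,0]'; python3 - <<'E'
from h import *
for c in ("side","scene","wrist"):
    b=shot(c);print(loc(b,"lever_mid"),loc(b,"pin_mid"),loc(b,"catch_tin",n=1),loc(b,"punch_grip",n=1))
print(sensors.state()["force"])
cv2.imwrite("pics/w4.png",b["pixels"])
E
```

```text
position: [0.4251, 0.1478, 0.0038]
force: [0.6, -0.5, -4.0]
time_s: 30.95
position: [0.4253, 0.1479, 0.0039]
eef_rot: [0.706, 0.708, 0.0, 0.0]
force: [-0.6, 0.2, 1.4]
gripper_width: 0.0684
grasp_force: 0.0
time_s: 31.65
position: [0.4242, 0.1473, 0.1628]
eef_rot: [0.706, 0.708, -0.001, -0.0]
force: [-0.4, -0.6, -0.8]
gripper_width: 0.0681
grasp_force: 0.0
[(0.98, [0.4219, 0.148, 0.0105])] [(0.57, [0.5441, -0.1422, 0.0242])] [(0.59, [0.5624, -0.103, -0.0043])] [(0.71, [0.5022, -0.3748, 0.0075])]
[(0.81, [0.4214, 0.1466, 0.0132])] [] [(0.67, [0.5623, -0.1015, -0.0039])] [(0.89, [0.5086, -0.3724, 0.007])]
[(0.84, [0.4289, 0.1446, 0.0149])] [] [] []
[-0.08616294  0.31016649 -0.94297871]
```

```bash
python3 -c "
from rig import ticket
print(ticket.close_job())"
```

```text
the job is handed in; nothing more can be done
None
```

I handed the job in at about 32 s of the 72 s allowed, and the hand-in gave no verdict. By the last camera check, the pin was in the tin, the punch and lever were flat on the worktop with the lever about 35 cm from the pivot, and the tin had not moved measurably. The other three items I did not re-check.

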